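Open the test jig and brush the offcuts off its bed

ROBOT

A 6-joint arm with a two-finger parallel gripper is mounted at the origin on the work surface. World frame = base frame: x ahead of the robot, y to its left, z up, the work surface at z = 0. Lengths are in m, angles in rad, forces in N, time in s.
With the tool pointing down it reaches from about 0.325 to 0.75 m from the base axis. Payload 7.6 kg.
Tool frame: the origin (TCP) lies at the very end of the fingers, on their centre line; the grasp point (between the pads) lies 19 mm behind it; x points along the fingers, z is the direction in which the jaws open and shut, and the axes are right-handed (so a half turn about x gives the same grasp; the last joint's range is limited). The gripper opens to 85 mm and grips with 20 to 120 N. Pads are 22 mm wide; open, the fingers measure 114 mm over their backs; the gripper's body (76 mm by 85 mm) begins 54 mm behind the grasp point. The pads swing forward as they close: fully open they stand 13 mm farther back than shut.
Start: joints at [-0.07, 0.052, 1.401, -0, 1.689, -0.07], TCP at [0.525, 0, 0.231] pointing down, gripper open.
Joint ranges: [-2.9, 2.9], [-0.91, 2.17], [0.12, 2.37], [-1.06, 4.2], [0.26, 2.73], [-2.93, 2.93]. Speed limits (rad/s): [2.57, 2.57, 3.01, 3.14, 3.14, 3.14].

INTERFACE

Orientations are given as a 3x3 rotation matrix whose columns are the frame's x, y, z axes.
In Python, from bench import env, viewer gives the robot as it stands. The module is installed in compiled form; this text tells all that it offers.
- The arm moves only by the shell command python3 -m creep 'ROWS' [FORCE]. ROWS is JSON, a list that holds one entry, the list of rows, each a list of 7 numbers: the shift along the tool's x, y, z in cm, then the turn, a rotation vector about the tool's x, y, z in degrees, then the closure, from -1 (fully open) to 1 (shut). In form: [[[tx, ty, tz, wx, wy, wz, gripper], ...]]. A call has 1 to 20 rows; each row shifts and turns the pose as measured when the row begins, along the tool's axes as they then stand; what a row does not reach is not made up. A row lasts 1/12 s, in which the tool goes at most 41.7 mm and 7.16 degrees, less where a joint would pass 70% of its speed; a pose out of reach is approached as far as the arm can. A call with a gripper value outside its range is refused whole. The fingers move at their own pace and stop on an object; FORCE is the grip in N (left out, the last holds). Time passes only in rows, so rows that do not move let the fingers close. It gives the time, the measured TCP pose, the force and the opening at its end, in the units of the state.
- env.observe(): the state, without advancing time (a new reading comes with each control period).
- viewer.capture(name): name is "scene" or "side" or "wrist"; returns a dict with "image" (480x640x3 uint8, red, green, blue), "fx", "fy", "cx", "cy" (pixels), "rvec" (rotation vector, rad) and "tvec" (3), from world to camera coordinates, as OpenCV has them. Camera axes: x right, y down, z forward; pixel columns grow to the right and rows downward; lengths in m; the calibration is good to about 2 mm. A picture is of the moment at which its call begins. There is no depth.
- env.hand_in(): hands the job in, once; it reports no verdict.
The state is a dict: "time": time; "joint_pos": joint angles; "qvel": joint speeds; "joint_torque": joint torques, N m; "ee_pos": TCP position; "tcp_rot": TCP orientation; "wrist_force": force on the tool from outside, world axes, zero at the start; "torque": the same for the moment, N m; "grip_width": opening from 0.0 (shut) to 1.0 (fully open).
Only numpy, scipy, OpenCV 4.12 (cv2) and the standard library are available. Lean on these libraries where they do the work, as an engineer would, in place of code of your own. Each camera call takes 0.05 s, during which the arm holds its last target.

TASK

Press the red release button of the test jig so that its clear lid springs fully open, then take the hand brush and sweep all three offcuts off the jig's bed over its open side into the yellow tray, moving them with the brush only and never with the gripper or arm. Finally stand the brush upright again in the middle of its rubber mat and let go of it; leave the lid open and the meter, screwdriver and bottle where they are.

Things in the scene. Friction and masses are not known exactly. Their poses are not given: they have to be found in the camera images.
- jig: Fixed grey clamshell test jig, 190 (x) by 205 (y) mm plus the button pod on its -x side. Origin: under its middle, on the bench. At zero turn its axes are the world's (x away from the robot, y to its left); it is turned up to about 12 degrees either way.
- bed (a point): Centre of the jig's flat grey bed, 50 mm above the bench, axes as the jig's. Between two aluminium side curbs (inner faces at x = +-76 mm, 12 mm high) the bed runs from y = +92 mm (a 12 mm high hinge rail) to y = -110 mm (the open side, no curb).
- lip (a point): Middle of the bed's open -y edge, a lip that overhangs the near wall of the tray; the offcuts go over it.
- hinge (a point): Middle of the lid's hinge axis (along jig x), at jig y = +100 mm, 62 mm above the bench.
- pod (a point): Centre of the top of the grey button pod, 80 by 80 mm, 40 mm above the bench, at jig x = -130, y = -60 mm. At its lid side stands the steel latch hook, 22 mm wide, from 93 to 115 mm out from the jig's middle on the -x side, top 91 mm above the bench.
- lid (a joint): Lid hinge angle, rad: 0 closed and latched (start), 2.3 fully open at its stop, leaning back past upright over the +y side. Blue frame with clear window, 172 by 190 mm, 38 mm deep; closed, its top is 101 mm above the bench. A spring swings it open in about a second once unlatched and keeps it at the stop.
- lid_edge (a point): Middle of the lid's free edge (opposite the hinge), half way up the frame.
- release (a joint): Travel of the release button, m: 0 out, 0.008 fully pressed (down); spring, about 6 N fully down. The latch lets go at roughly 0.005; no need to hold it.
- release_top (a point): Centre of the top of the round red release button, 36 mm in diameter, pressed straight down; at jig x = -143, y = -60 mm.
- tray: Fixed yellow open tray, 250 (x) by 150 (y) mm, 32 mm high, walls 4 mm. Origin: under its middle, on the bench. It stands against the open -y side of the jig, x and y axes along the jig's within a degree or two.
- brush: Loose hand brush standing on its bristles, 0.15 to 0.23 kg. Origin: centre of the bristle tips (underside). Pale stiff bristles 26 (x) by 108 (y) mm, z 0 to 36; wooden head 32 by 112 mm, z 35 to 53; flat wooden upright handle 22 (x) by 40 (y) mm, z 52 to 114. The broad faces look along its x axis.
- mat: Fixed black rubber mat, 120 (x) by 170 (y) by 4 mm, on the bench; the brush starts standing near its middle. Origin: centre of its underside.
- scrap_green: Loose green bar offcut with two copper dots, 66 (x) by 20 by 18 mm. Origin: centre of its underside.
- scrap_orange: Loose orange plastic step-shaped offcut, 62 (x) by 22 mm, 20 mm high at its -x half, 8 mm at the other. Origin: centre of its underside.
- scrap_metal: Loose dark steel T-profile offcut, 64 (x) by 20 by 20 mm, foot 6 mm thick, web 8 mm. Origin: centre of its underside. At the start the three offcuts lie on the bed under the lid in any order, one behind another, roughly along jig x; none reaches past jig y = +48 mm.
- meter: Bystander: loose grey hand-held meter lying flat, 150 (x) by 78 by 34 mm. Origin: centre of its underside.
- screwdriver: Bystander: loose red-handled screwdriver lying on the bench, 190 mm long, 26 mm thick. Origin: under its middle; x axis towards the tip.
- bottle: Bystander: loose bottle standing on the bench, 56 mm in diameter, 130 mm high. Origin: centre of its underside.
Not all that is in view belongs to the job. Of the things like the brush, leave any that is purple; of the rest the smaller one is meant. Several things have the shape of the mat; the one meant has the colours described above.

How it is judged:
On the way, in this order (a step that is already met when the one before it is completed fails the run):
1. the lid has sprung fully open (value of joint lid above 2.1 rad), for 0.2 s.
2. the brush is held and lifted clear of its mat (z of brush in the frame of mat above 0.03 m and contact force between the fingers and brush above 0.5 N), for 0.2 s.
3. all three offcuts lie in the tray (x of scrap_green in the frame of tray between -0.12 and 0.12 m and y of scrap_green in the frame of tray between -0.072 and 0.072 m and z of each of scrap_green, scrap_orange, scrap_metal in the frame of tray below 0.05 m and x of scrap_orange in the frame of tray between -0.12 and 0.12 m and y of scrap_orange in the frame of tray between -0.072 and 0.072 m and x of scrap_metal in the frame of tray between -0.12 and 0.12 m and y of scrap_metal in the frame of tray between -0.072 and 0.072 m and linear speed of each of scrap_green, scrap_orange, scrap_metal below 0.02 m/s), for 0.2 s.
At the end, for the whole second after the job is handed in: The lid is open (over 2.1 rad); all three offcuts lie still in the tray (origins inside its walls, less than 50 mm above the bench); the brush stands still and upright (within 0.1 rad) on its mat, its origin within 40 mm of the mat's centre, released (all of step 3 and value of joint lid above 2.1 rad and horizontal distance between brush and mat below 0.04 m and z of brush in the frame of mat below 0.008 m and angle between brush's own z axis and vertical below 0.1 rad and linear speed of brush below 0.02 m/s); the robot touches nothing.
It fails at once if the gripper or arm touches an offcut (contact force between any of the fingers, the arm and scrap_green above 0.3 N or contact force between any of the fingers, the arm and scrap_orange above 0.3 N or contact force between any of the fingers, the arm and scrap_metal above 0.3 N).
It fails at once if the meter, screwdriver or bottle is moved more than 30 mm (distance of any of meter, screwdriver, bottle from where it was at the start of the episode above 0.03 m).
It also fails if it takes over 62 s, if anything falls off the work surface, if the arm or the gripper's body presses on something with over 40 N, if the wrist force passes 120 N, or if a joint passes its speed limit or range.

## Working session

There is one attempt and no reset: what is moved stays moved. The work goes in short steps, Python scripts to look and compute and a shell command to move; the robot and the scene stay as the last step left them, time stands still between calls to the robot, and variables do not carry over. Pictures are saved under pics/ and viewed, and the job is handed in when it is done.

```bash
mkdir -p pics; cat > h.py <<'E'
import numpy as np, cv2
from bench import env, viewer
def cap(n,f):
    c=viewer.capture(n); cv2.imwrite(f,c["image"][:,:,::-1]); 
    np.savez(f.replace('.png','.npz'),**c); return c
def ray(c,u,v):
    R=cv2.Rodrigues(np.array(c["rvec"],float))[0]; t=np.array(c["tvec"],float).ravel()
    d=R.T@np.array([(u-c["cx"])/c["fx"],(v-c["cy"])/c["fy"],1.]); o=-R.T@t
    return o,d
def atz(c,u,v,z):
    o,d=ray(c,u,v); return o+d*(z-o[2])/d[2]
def proj(c,p):
    R=cv2.Rodrigues(np.array(c["rvec"],float))[0]; t=np.array(c["tvec"],float).ravel()
    q=R@np.array(p,float)+t; return np.array([c["fx"]*q[0]/q[2]+c["cx"],c["fy"]*q[1]/q[2]+c["cy"]])
def ld(f): return dict(np.load(f))
def crop(f,x0,y0,x1,y1,s,out):
    im=cv2.imread(f)[y0:y1,x0:x1]; cv2.imwrite(out,cv2.resize(im,None,fx=s,fy=s,interpolation=cv2.INTER_CUBIC))
E
python3 - <<'E'
from h import *
for n in("scene","side","wrist"):
    c=cap(n,f"pics/{n}0.png"); print(n,c["fx"],c["cx"],c["cy"],ray(c,320,240))
s=env.observe(); print(s)
E
```

```text
scene 479.4195561875991 318.23348746184445 243.63415835681937 (array([1.11847753, 0.79470308, 0.91275941]), array([-0.43564491, -0.65473742, -0.61774061]))
side 594.0085370717155 308.75194056877524 236.69775191598913 (array([-0.29166468, -0.99381249,  1.58572028]), array([ 0.44068689,  0.46781529, -0.7663768 ]))
wrist 342.10941006894535 323.5407606085988 239.1089130060169 (array([0.52464872, 0.08219343, 0.37196903]), array([-0.01087127, -0.32232986, -0.94662515]))
{'time': 0.15, 'joint_pos': array([-7.02930943e-02,  5.26916465e-02,  1.40147735e+00,  2.54180800e-05,
        1.68859266e+00, -7.03254609e-02]), 'qvel': array([-0.00050336, -0.00368899, -0.00500841,  0.00098611, -0.00267158,
       -0.0002989 ]), 'joint_torque': array([ 9.01752592e-04, -3.81951857e+01, -3.60423374e+01, -3.57651027e-05,
        4.66565543e-03,  6.07237575e-05]), 'ee_pos': array([5.24779882e-01, 4.91657980e-05, 2.30673270e-01]), 'tcp_rot': array([[-1.16434244e-03, -3.52765916e-05,  9.99999322e-01],
       [ 1.07284726e-04,  9.99999994e-01,  3.54015316e-05],
       [-9.99999316e-01,  1.07325873e-04, -1.16433864e-03]]), 'wrist_force': array([-0.37487096,  0.32993224, -0.30926834]), 'torque': array([-0.01401878, -0.01765544,  0.0061851 ]), 'grip_width': 0.997523943333406}
```

View pics/scene0.png

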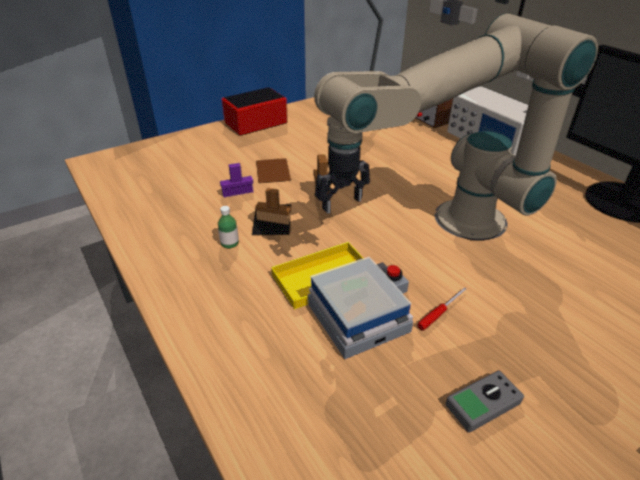

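View pics/side0.png

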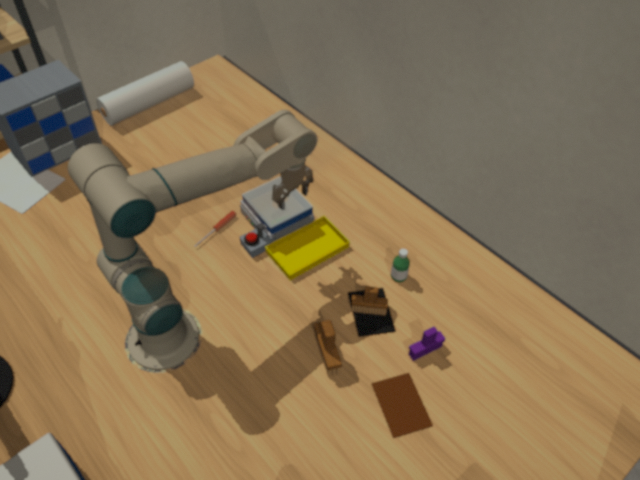

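View pics/wrist0.png

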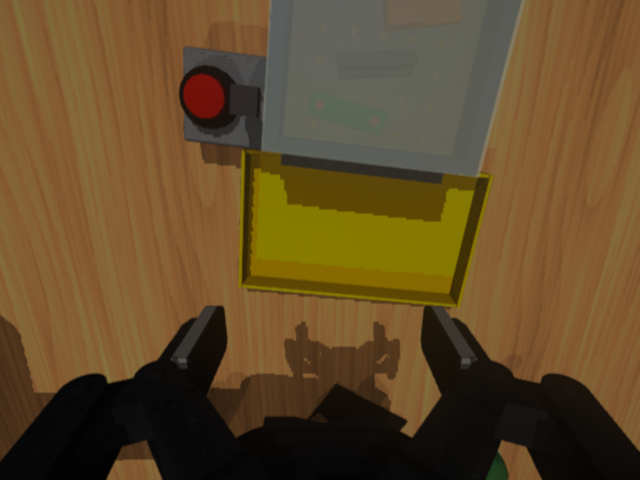

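```bash
python3 - <<'E'
from h import *
crop("pics/side0.png",300,240,460,440,3,"pics/sc1.png")
crop("pics/side0.png",230,170,360,280,5,"pics/sc2.png")
crop("pics/scene0.png",200,140,360,250,5,"pics/sc3.png")
E
```

```text
(no output)
```

View pics/sc1.png

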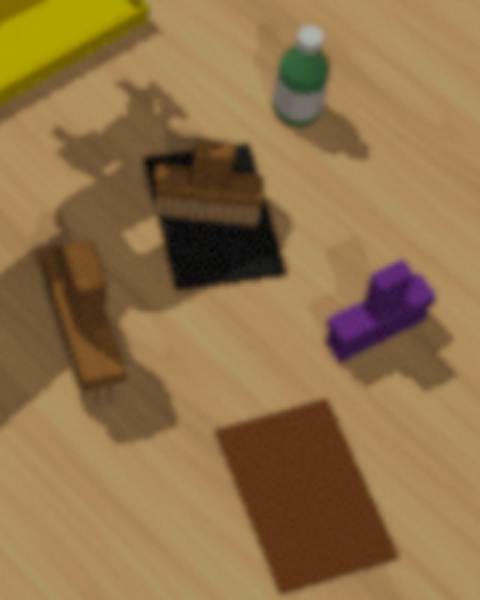

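View pics/sc3.png

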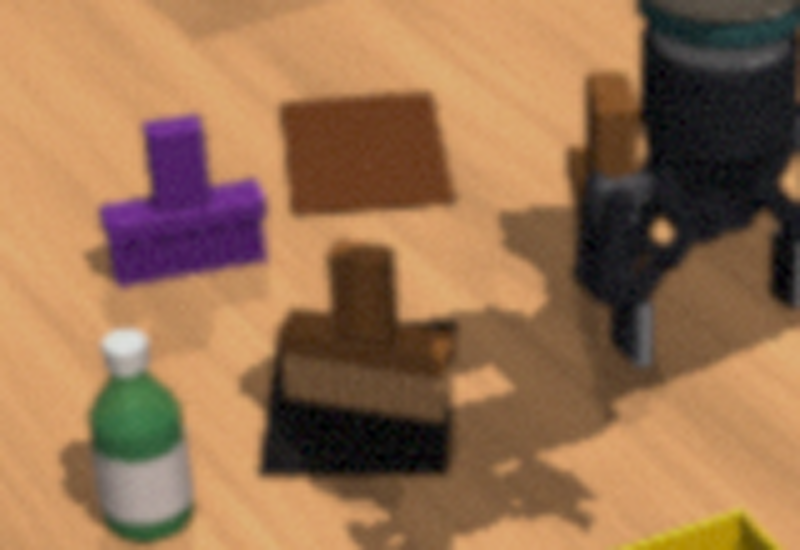

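View pics/sc2.png

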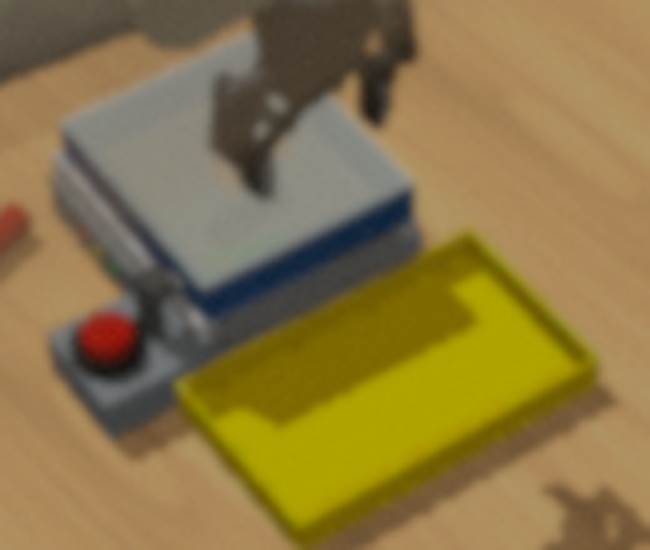

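Brush-like things: brown on the black mat (scene 273,210; side 370,300), longer brown (side 327,345), purple (side 427,345). The one on the black mat is non-purple and shorter, so it is meant. Mats: black (side 372,312) fits; brown (side 402,405) does not.

```bash
python3 - <<'E'
from h import *
w=ld("pics/wrist0.png".replace('png','npz')); s=ld("pics/side0.npz"); sc=ld("pics/scene0.npz")
P=[atz(w,*p,.032) for p in [(243,150),(491,175),(459,305),(240,290)]]
for p in P: print(p)
print("edges",[np.linalg.norm(P[i]-P[(i+1)%4]) for i in range(4)])
for a,b in((0,1),(3,2)): d=P[b]-P[a]; print("ang",np.degrees(np.arctan2(d[1],d[0])))
print("tray c",np.mean(P,0))
for z in(.05,.055,.06): print("btn",atz(w,205,96,z))
print("btn scene",atz(sc,394,271,.055),"side",atz(s,251,238.5,.055))
# mat corners side crop /3 + (300,240)
M=[atz(s,300+x/3,240+y/3,.004) for x,y in [(146,157),(250,146),(284,270),(178,287)]]
for m in M: print("mat",m)
print(np.mean(M,0),[np.linalg.norm(M[i]-M[(i+1)%4]) for i in range(4)])
# brush bristle bottom corners (on z=.004) side
for x,y in[(160,212),(258,224)]: print("bris",atz(s,300+x/3,240+y/3,.004))
for x,y in[(156,165),(154,188),(261,203),(263,180)]: print("head",atz(s,300+x/3,240+y/3,.057))
for x,y in[(196,142),(236,146),(233,160),(193,156)]: print("htop",atz(s,300+x/3,240+y/3,.118))
# scene
for x,y in[(280,374),(446,418)]: print("sc bris",atz(sc,200+x/5,140+y/5,.004))
for x,y in[(332,245),(390,252)]: print("sc htop",atz(sc,200+x/5,140+y/5,.118))
for x,y in[(262,474),(446,472),(456,322)]: print("sc mat",atz(sc,200+x/5,140+y/5,.004))
E
```

```text
[0.44677622 0.05806627 0.032     ]
[0.68957805 0.03423099 0.032     ]
[ 0.67639582 -0.11049216  0.032     ]
[ 0.43220788 -0.09195104  0.032     ]
edges [np.float64(0.24396895082208436), np.float64(0.1453222642616003), np.float64(0.2448908319757849), np.float64(0.1507230230891242)]
ang -5.606627428610912
ang -4.342120342991449
tray c [ 0.56123949 -0.02753649  0.032     ]
btn [0.42123403 0.10494111 0.05      ]
btn [0.42284001 0.10458786 0.055     ]
btn [0.42444598 0.1042346  0.06      ]
btn scene [0.42183688 0.10618921 0.055     ] side [0.41778396 0.09817342 0.055     ]
mat [ 0.53997407 -0.25341206  0.004     ]
mat [ 0.63496426 -0.31710328  0.004     ]
mat [ 0.54917068 -0.44861472  0.004     ]
mat [ 0.4530308  -0.39126721  0.004     ]
[ 0.54428495 -0.35259932  0.004     ] [np.float64(0.11436655326898972), np.float64(0.15702164770995072), np.float64(0.1119446849626061), np.float64(0.16298213162816685)]
bris [ 0.50237132 -0.31393442  0.004     ]
bris [ 0.56936335 -0.3922221   0.004     ]
head [ 0.51294581 -0.29234585  0.057     ]
head [ 0.49149469 -0.3116081   0.057     ]
head [ 0.56113179 -0.39678079  0.057     ]
head [ 0.58314895 -0.37849405  0.057     ]
htop [ 0.53071019 -0.3266475   0.118     ]
htop [ 0.55756295 -0.35661077  0.118     ]
htop [ 0.54305263 -0.36661311  0.118     ]
htop [ 0.5163421  -0.33685154  0.118     ]
sc bris [ 0.57966373 -0.39544435  0.004     ]
sc bris [ 0.51330279 -0.29357749  0.004     ]
sc htop [ 0.5559019 -0.3521261  0.118    ]
sc htop [ 0.52980215 -0.32541051  0.118     ]
sc mat [ 0.63910051 -0.30542861  0.004     ]
sc mat [ 0.54229392 -0.24454259  0.004     ]
sc mat [ 0.4515919  -0.38466247  0.004     ]
```

```bash
python3 -m creep '[[[0,2.6,-2.7,0,0,0,1],[0,2.6,-2.7,0,0,0,1],[0,2.6,-2.7,0,0,0,1],[0,2.6,-2.7,0,0,0,1],[2,0,0,-7.1,0,0,1],[2,0,0,-7.1,0,0,1],[2,0,0,-7.1,0,0,1],[2,0,0,-7.1,0,0,1],[2,0,0,-7.1,0,0,1],[0,0,0,-7.1,0,0,1],[0,0,0,-7.1,0,0,1],[0,0,0,-7.1,0,0,1],[0,0,0,-7.1,0,0,1],[0,0,0,-7.1,0,0,1],[0,0,0,-7.1,0,0,1],[0,0,0,-7.1,0,0,1]]]'
python3 - <<'E'
from h import *
s=env.observe(); print(s["time"],s["ee_pos"],s["tcp_rot"].round(3),s["joint_pos"],s["wrist_force"])
cap("wrist","pics/w1.png"); cap("scene","pics/sc_1.png")
E
```

```text
time: 1.48
ee_pos: [0.4074, 0.1084, 0.1197]
tcp_rot: [[-0.012, -0.997, 0.076], [-0.0, 0.076, 0.997], [-1.0, 0.012, -0.001]]
wrist_force: [1.0, 0.5, -0.7]
grip_width: -0.0
1.4833 [0.40735867 0.10835921 0.11966562] [[-0.012 -0.997  0.076]
 [-0.     0.076  0.997]
 [-1.     0.012 -0.001]] [ 0.17108545 -0.17179076  1.84021583  0.00187483  1.48483106 -1.32403412] [ 0.95304927  0.4996097  -0.70712334]
```

View pics/w1.png

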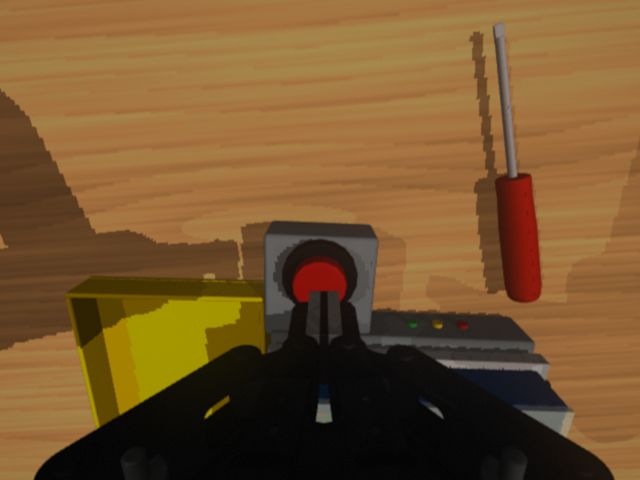

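```bash
python3 - <<'E'
from h import *
w=ld("pics/w1.npz"); print(proj(w,[.4074,.1084,.1197]))
for z in(.05,.055,.06): print(z, "top",atz(w,320,261,z),"l",atz(w,292,286,z),"r",atz(w,347,286,z))
E
```

```text
[324.22363729 309.47067319]
0.05 top [0.41052439 0.10544203 0.05      ] l [0.427355   0.08494678 0.05      ] r [0.43017889 0.12237112 0.05      ]
0.055 top [0.40854309 0.10565038 0.055     ] l [0.42497681 0.08563843 0.055     ] r [0.42773412 0.12218025 0.055     ]
0.06 top [0.40656179 0.10585872 0.06      ] l [0.42259863 0.08633007 0.06      ] r [0.42528934 0.12198938 0.06      ]
```

```bash
python3 -m creep '[[[0,-1.4,-0.4,0,-0.7,0,1],[2.5,0,0,0,0,0,1],[2.5,0,0,0,0,0,1],[0.8,0,0,0,0,0,1],[0.4,0,0,0,0,0,1],[0.4,0,0,0,0,0,1]]]'
```

```text
time: 2.08
ee_pos: [0.4234, 0.1042, 0.0554]
tcp_rot: [[-0.004, -0.995, 0.103], [0.013, 0.103, 0.995], [-1.0, 0.005, 0.013]]
wrist_force: [-16.7, -2.5, 44.3]
grip_width: 0.001
```

```bash
python3 -m creep '[[[0.4,0,0,0,0,0,1],[0.3,0,0,0,0,0,1]]]'
```

```text
time: 2.25
ee_pos: [0.4242, 0.1043, 0.0559]
tcp_rot: [[-0.004, -0.994, 0.106], [0.012, 0.106, 0.994], [-1.0, 0.005, 0.012]]
wrist_force: [-9.4, -1.6, 14.5]
grip_width: -0.004
```

```bash
python3 - <<'E'
from h import *
s=env.observe();print(s["time"],s["wrist_force"])
cap("side","pics/s2.png"); cap("scene","pics/sc_2.png")
crop("pics/s2.png",200,130,360,280,5,"pics/s2c.png")
E
```

```text
2.25 [-9.41183156 -1.63137805 14.5339005 ]
```

View pics/sc_2.png

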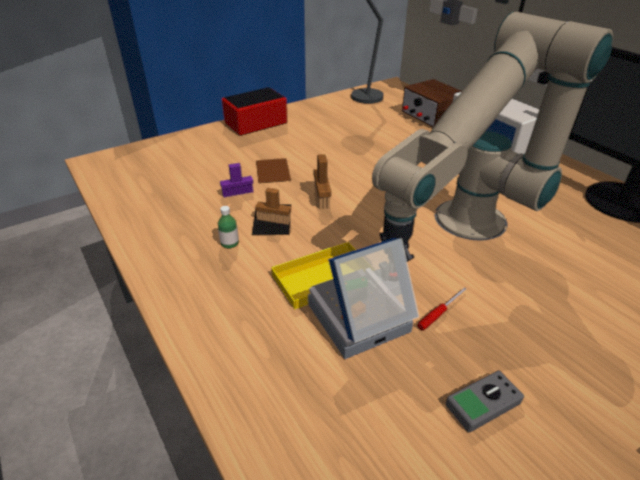

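View pics/s2c.png

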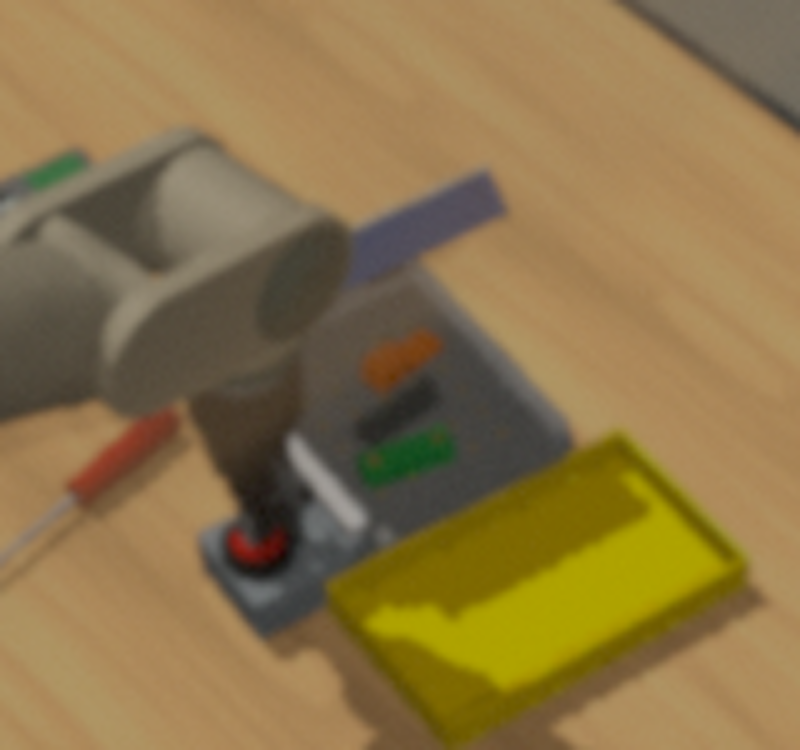

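```bash
python3 -m creep '[[[-4,0,0,0,0,0,1],[-4,0,0,0,0,0,1],[-4,0,0,0,0,0,-1],[-4,0,0,0,0,0,-1],[0,-1.45,-3.9,0,0,0,-1],[0,-1.45,-3.9,0,0,0,-1],[0,-1.45,-3.9,0,0,0,-1],[0,-1.45,-3.9,0,0,0,-1],[0,-1.45,-3.9,0,0,0,-1],[0,-1.45,-3.9,0,0,0,-1],[0,-1.45,-3.9,0,0,0,-1],[0,-1.45,-3.9,0,0,0,-1],[0,0,0,7.1,0,0,-1],[0,0,0,7.1,0,0,-1],[0,0,0,7.1,0,0,-1],[0,0,0,7.1,0,0,-1],[0,0,0,7.1,0,0,-1],[0,0,0,7.1,0,0,-1]]]'
python3 - <<'E'
from h import *
w=cap("wrist","pics/w3.png"); cap("scene","pics/sc_3.png"); s=cap("side","pics/s3.png")
o=env.observe(); print(o["ee_pos"],proj(w,[.537,-.346,.118]))
crop("pics/s3.png",200,110,360,280,4,"pics/s3c.png")
E
```

```text
time: 3.85
ee_pos: [0.5052, -0.2277, 0.2353]
tcp_rot: [[0.015, -0.65, 0.76], [0.009, 0.76, 0.65], [-1.0, -0.003, 0.017]]
wrist_force: [-0.3, 0.0, -0.8]
grip_width: 0.998
[ 0.50532989 -0.22752879  0.23523014] [262.49322783 350.59992378]
```

View pics/w3.png

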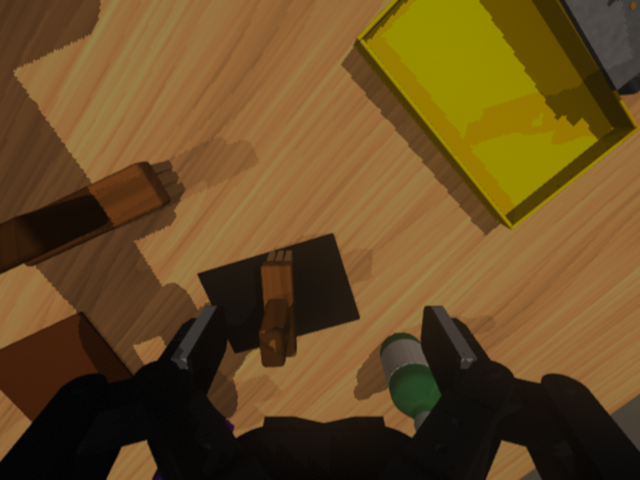

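View pics/s3c.png

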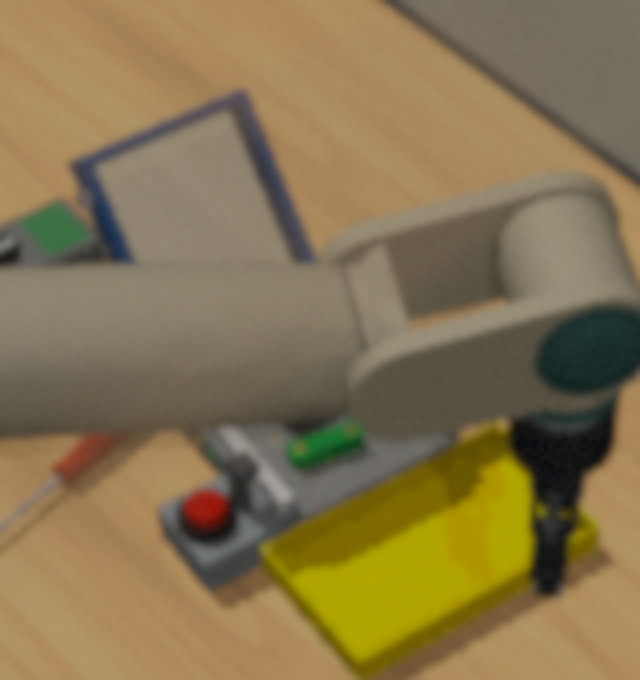

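View pics/sc_3.png

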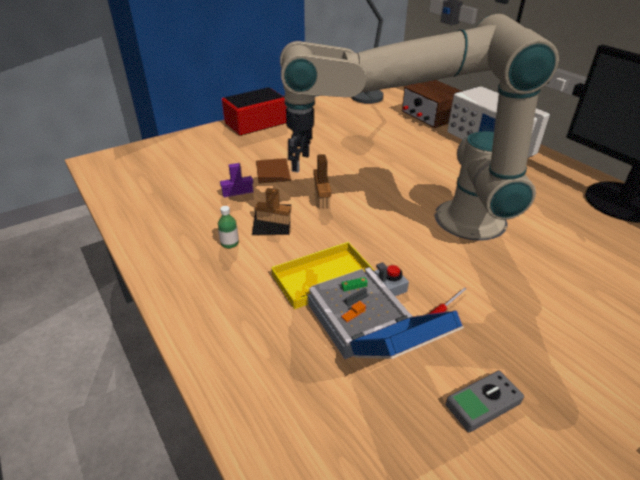

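```bash
python3 - <<'E'
from h import *
crop("pics/w3.png",190,220,370,380,4,"pics/w3c.png")
E
```

```text
(no output)
```

View pics/w3c.png

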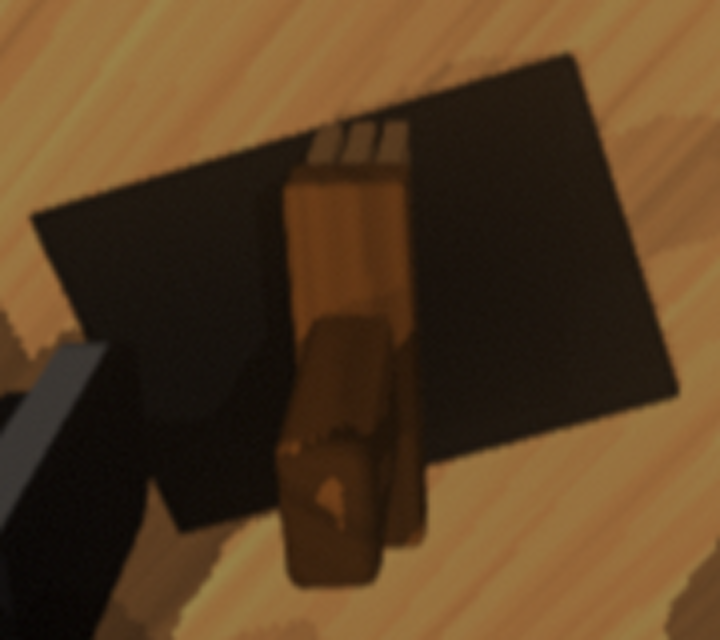

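```bash
python3 - <<'E'
from h import *
w=ld("pics/w3.npz")
f=lambda x,y,z: atz(w,190+x/4,220+y/4,z)
H=[f(*p,.118) for p in[(280,448),(382,440),(378,582),(290,585)]]
for h in H: print("h",h)
print(np.mean(H,0))
Q=[f(*p,.057) for p in[(285,180),(412,180),(424,545)]]
for q in Q:print("head",q)
d=Q[2]-Q[1];print(np.linalg.norm(d),np.degrees(np.arctan2(d[1],d[0])), "headc",(Q[0]+Q[2])/2)
d=H[3]-H[0];print(np.linalg.norm(d),np.degrees(np.arctan2(d[1],d[0])))
d=H[2]-H[1];print(np.linalg.norm(d),np.degrees(np.arctan2(d[1],d[0])))
M=[f(*p,.004) for p in[(32,215),(572,55),(680,393),(183,530)]]
for m in M: print("mat",m)
print(np.mean(M,0))
c=np.mean(M,0);
E
```

```text
h [ 0.52357914 -0.33194493  0.118     ]
h [ 0.53943857 -0.31605903  0.118     ]
h [ 0.5621504  -0.34608632  0.118     ]
h [ 0.5472757  -0.35950319  0.118     ]
[ 0.54311095 -0.33839837  0.118     ]
head [ 0.49451297 -0.3072854   0.057     ]
head [ 0.51899319 -0.28667724  0.057     ]
head [ 0.59090371 -0.37050337  0.057     ]
0.1104443000154089 -49.37525103353596 headc [ 0.54270834 -0.33889438  0.057     ]
0.03634535332474679 -49.308705883348125
0.037649234478808045 -52.897116373824545
mat [ 0.45177349 -0.38762117  0.004     ]
mat [ 0.54118294 -0.24692996  0.004     ]
mat [ 0.64008177 -0.30897058  0.004     ]
mat [ 0.55106361 -0.44945661  0.004     ]
[ 0.54602545 -0.34824458  0.004     ]
```

```bash
python3 -m creep '[[[0,-3.6,-1.5,0,1,0.2,-1],[0,-3.6,-1.5,0,0,0,-1],[0,-3.6,-1.5,0,0,0,-1],[0,0,0,0,0,0,-1]]]'
```

```text
time: 4.33
ee_pos: [0.5431, -0.3391, 0.2324]
tcp_rot: [[-0.005, -0.673, 0.74], [0.003, 0.74, 0.673], [-1.0, 0.006, -0.002]]
wrist_force: [-1.4, 0.2, -1.3]
grip_width: 1.002
```

```bash
python3 -m creep '[[[3.6,0,0,2,-0.2,0,-1],[3.6,0,0,0,0,0,-1],[3.6,0,0,0,0,0,-1],[2,0,0,0,0,0,-1],[1,0,0,0,0,0,-1]]]'
python3 - <<'E'
from h import *
cap("wrist","pics/w4.png");cap("side","pics/s4.png");crop("pics/s4.png",300,200,460,350,4,"pics/s4c.png")
E
```

```text
time: 4.75
ee_pos: [0.5451, -0.3419, 0.0935]
tcp_rot: [[0.005, -0.657, 0.754], [0.001, 0.754, 0.657], [-1.0, -0.002, 0.004]]
wrist_force: [0.8, 0.1, -0.3]
grip_width: 1.0
```

View pics/w4.png

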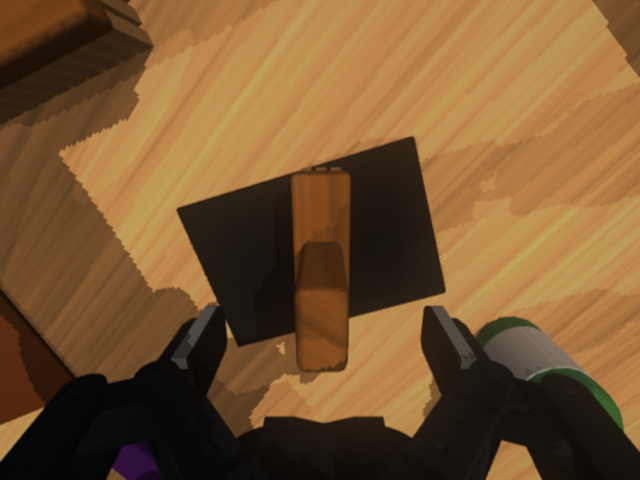

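View pics/s4c.png

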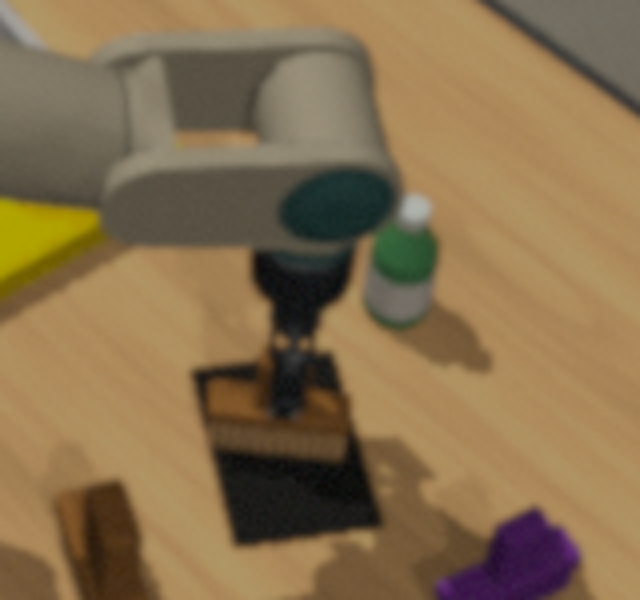

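```bash
python3 - <<'E'
from h import *
sc=ld("pics/scene0.npz"); s=ld("pics/side0.npz"); w=ld("pics/w4.npz")
print("bottle",atz(sc,229,245,0),atz(sc,225,208,.13),atz(s,403,251,.13))
p=[atz(w,*q,.118) for q in[(299,290),(348,290),(297,371),(346,371)]]
print(p,np.mean(p,0)); print(env.observe()["ee_pos"])
p=[atz(w,*q,.118) for q in[(304,243),(343,243)]];print(p)
p=[atz(w,*q,.057) for q in[(292,172),(350,172)]];print(p)
E
```

```text
bottle [ 7.19887782e-01 -3.03674453e-01 -1.11022302e-16] [ 0.71341382 -0.30969341  0.13      ] [ 0.712324   -0.31070051  0.13      ]
[array([ 0.52289463, -0.33128234,  0.118     ]), array([ 0.53695612, -0.31910017,  0.118     ]), array([ 0.5461689 , -0.36058502,  0.118     ]), array([ 0.5615571, -0.3472971,  0.118    ])] [ 0.54189419 -0.33956616  0.118     ]
[ 0.54493031 -0.34175617  0.09396594]
[array([ 0.5121657 , -0.31554431,  0.118     ]), array([ 0.52282387, -0.30629527,  0.118     ])]
[array([ 0.49422245, -0.30840292,  0.057     ]), array([ 0.51673405, -0.28882405,  0.057     ])]
```

```bash
python3 -m creep '[[[1.4,0.3,-0.1,0,0,0,-1],[1.0,0,0,0,0,0,-1],[0,0,0,0,0,0,0.4],[0,0,0,0,0,0,1],[0,0,0,0,0,0,1],[0,0,0,0,0,0,1],[0,0,0,0,0,0,1],[0,0,0,0,0,0,1]]]' 70
```

```text
time: 5.52
ee_pos: [0.5476, -0.3429, 0.0826]
tcp_rot: [[0.019, -0.66, 0.751], [-0.009, 0.751, 0.66], [-1.0, -0.019, 0.008]]
wrist_force: [0.7, 0.7, -2.4]
grip_width: 0.246
```

```bash
python3 -m creep '[[[0,0,0,0,0,0,-0.3],[0,0,0,0,0,0,-0.5],[0,0,0,0,0.5,1.1,-0.5],[1.0,0.2,-0.4,0,0,0,-0.5],[0.6,0,0,0,0,0,-0.5],[0,0,0,0,0,0,-0.5],[0,0,0,0,0,0,-0.5]]]'
```

```text
time: 6.1
ee_pos: [0.5429, -0.3444, 0.0656]
tcp_rot: [[0.001, -0.66, 0.751], [-0.001, 0.751, 0.66], [-1.0, -0.001, -0.0]]
wrist_force: [0.4, -0.4, 0.9]
grip_width: 0.75
```

```bash
python3 -m creep '[[[-0.2,0,0,0,0,0,0.2],[0,0,0,0,0,0,1],[0,0,0,0,0,0,1],[0,0,0,0,0,0,1],[0,0,0,0,0,0,1]]]' 80
python3 - <<'E'
from h import *
cap("wrist","pics/w5.png");cap("side","pics/s5.png");crop("pics/s5.png",300,200,460,350,4,"pics/s5c.png")
E
```

```text
time: 6.52
ee_pos: [0.5425, -0.3441, 0.0672]
tcp_rot: [[0.0, -0.66, 0.751], [-0.0, 0.751, 0.66], [-1.0, -0.0, -0.0]]
wrist_force: [-0.0, -0.1, -2.2]
grip_width: 0.247
```

View pics/w5.png

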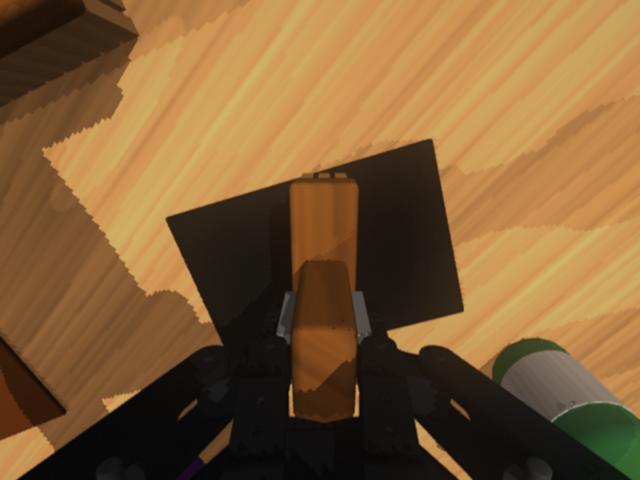

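View pics/s5c.png

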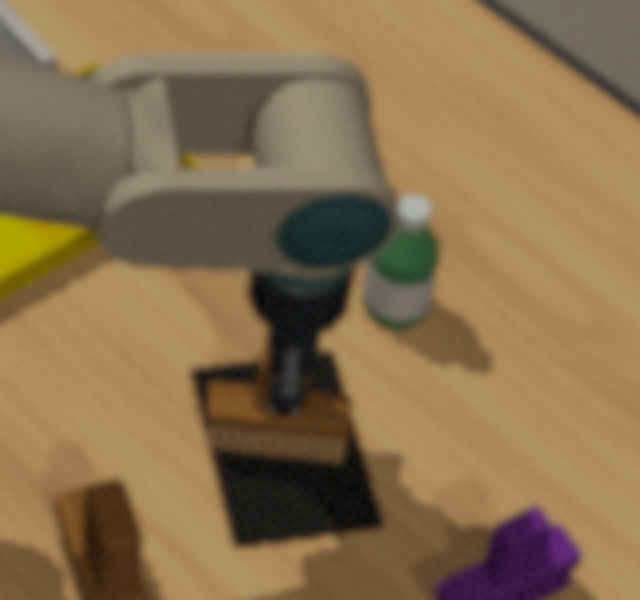

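```bash
python3 -m creep '[[[-3,0,0,0,0,0,1],[-4,0,0,0,0,0,1],[-4,0,0,0,0,0,1],[-4,0,0,0,0,0,1],[-3,0,0,0,0,0,1],[0,2.9,2.9,0,0,0,1],[0,2.9,2.9,0,0,0,1],[0,2.9,2.9,0,0,0,1],[0,2.9,2.9,0,0,0,1],[0,2.9,2.9,0,0,0,1],[0,2.9,2.9,0,0,0,1],[0,0,0,-7.1,0,0,1],[0,0,0,-7.1,0,0,1],[0,0,0,-7.1,0,0,1],[0,0,0,-7.1,0,0,1],[0,0,0,-7.1,0,0,1],[0,0,0,-7.1,0,0,1],[0,0,0,0,0,0,1]]]'
python3 - <<'E'
from h import *
o=env.observe();print(o["ee_pos"],o["joint_pos"])
cap("wrist","pics/w6.png");cap("side","pics/s6.png");cap("scene","pics/sc6.png");crop("pics/sc6.png",260,230,480,370,3.6,"pics/sc6c.png")
crop("pics/s6.png",200,110,360,280,3.5,"pics/s6c.png")
E
```

```text
time: 8.12
ee_pos: [0.5567, -0.0868, 0.2522]
tcp_rot: [[-0.005, -0.995, 0.104], [0.006, 0.104, 0.995], [-1.0, 0.005, 0.005]]
wrist_force: [-1.1, -0.1, -2.3]
grip_width: 0.247
[ 0.5566807  -0.08684034  0.25215045] [-0.22245738  0.16169521  1.24193628  0.00441286  1.74400645 -1.68840668]
```

View pics/w6.png

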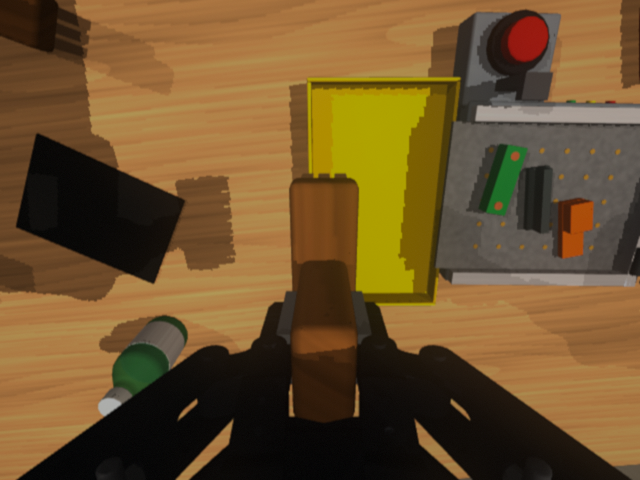

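View pics/sc6c.png

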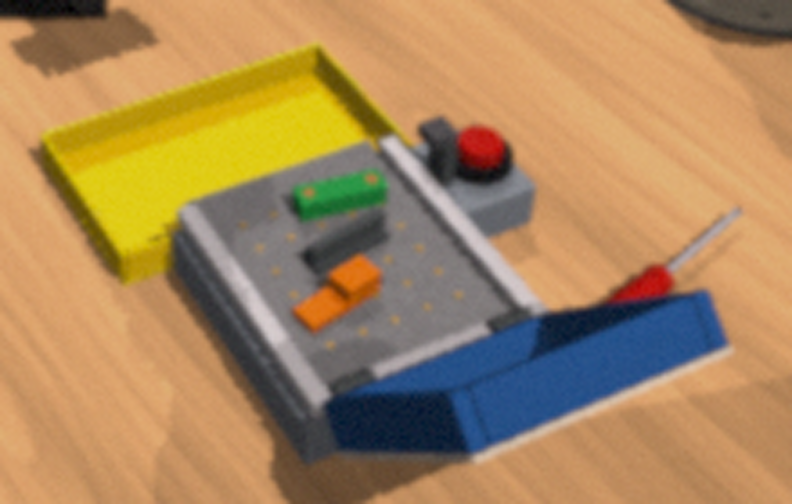

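View pics/s6c.png

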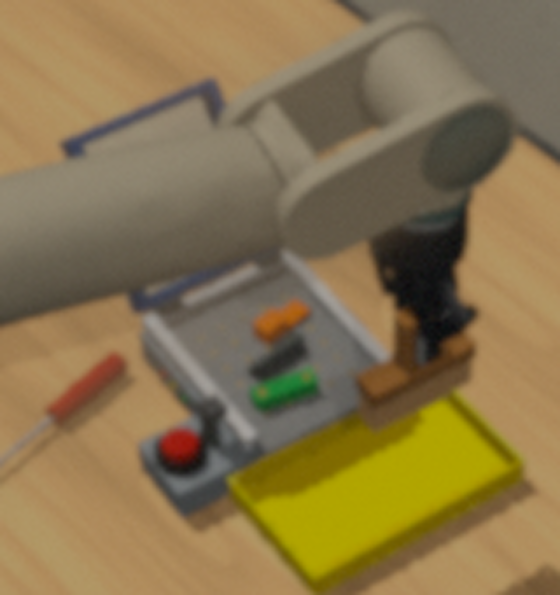

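```bash
python3 - <<'E'
from h import *
crop("pics/w6.png",420,80,640,300,2.7,"pics/w6c.png")
E
```

```text
(no output)
```

View pics/w6c.png

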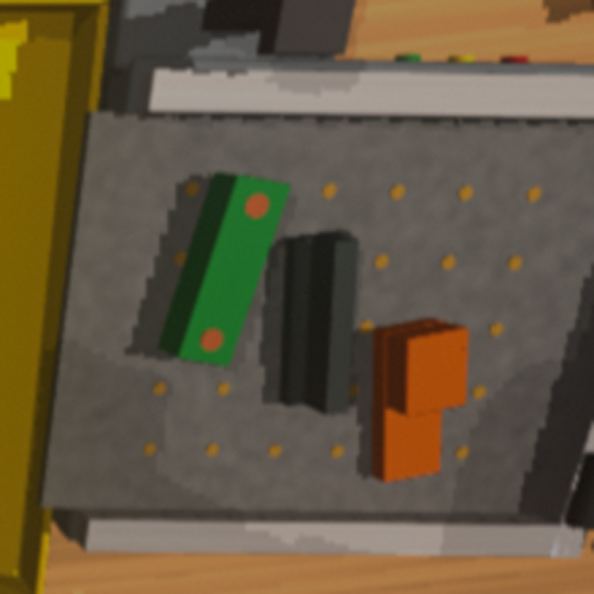

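```bash
python3 - <<'E'
from h import *
w=ld("pics/w6.npz")
f=lambda x,y,z: atz(w,420+x/2.7,80+y/2.7,z)
A=f(88,114,.05);B=f(42,506,.05);print("lip",A,B,np.linalg.norm(A-B))
N=[f(95,113,.062),f(590,118,.062)];F=[f(42,506,.05),f(520,511,.05)]
for L in(N,F): d=L[1]-L[0];print(L,"dir",np.degrees(np.arctan2(d[1],d[0]))-90)
d=B-A;print("lipdir",np.degrees(np.arctan2(d[1],d[0])))
th=np.radians(-5.)
import math
for th in (np.radians(-5.),np.radians(-6)):
  ex=np.array([math.cos(th),math.sin(th)]);ey=np.array([-ex[1],ex[0]])
  # x mid from curbs, lip
  xn=np.mean([n[:2]@ex for n in N]);xf=np.mean([n[:2]@ex for n in F]);yl=np.mean([A[:2]@ey,B[:2]@ey])
  print("gap",xf-xn,"xc",(xf+xn)/2,"lip",yl)
  c=ex*(xf+xn)/2+ey*(yl+.110);print("jig",c)
  for n,pts in dict(green=[(238,172,.068),(292,185,.068),(233,366,.068),(180,357,.068)],metal=[(318,232,.07),(355,240,.07),(330,412,.07),(285,402,.056),(290,238,.056)],orange=[(405,335,.07),(467,328,.07),(467,403,.07),(440,472,.058),(385,480,.058),(372,335,.05)]).items():
    print(n,[((f(*p)[:2]-c)@ex*1e3).round().item() for p in pts],[((f(*p)[:2]-c)@ey*1e3).round().item() for p in pts])
E
```

```text
lip [0.48531623 0.04517404 0.05      ] [0.6344682  0.02889816 0.05      ] 0.15003738125475366
[array([0.48488089, 0.04320023, 0.062     ]), array([0.50410089, 0.21208442, 0.062     ])] dir -6.492659399943378
[array([0.6344682 , 0.02889816, 0.05      ]), array([0.65732899, 0.22249318, 0.05      ])] dir -6.7346181689866285
lipdir -6.227635981136266
gap 0.1510012146263583 xc 0.5569850490469679 lip 0.08569298769916955
jig [0.57192132 0.14640387]
green [-58.0, -53.0, 11.0, 7.0] [-62.0, -42.0, -53.0, -73.0]
metal [-37.0, -34.0, 28.0, 28.0, -34.0] [-32.0, -18.0, -16.0, -24.0, -33.0]
orange [-0.0, -2.0, 26.0, 58.0, 61.0, 4.0] [6.0, 28.0, 34.0, 40.0, 19.0, 8.0]
gap 0.15078175810841532 xc 0.5538306406633311 lip 0.09535788462208239
jig [0.57226244 0.14634185]
green [-57.0, -53.0, 11.0, 8.0] [-63.0, -43.0, -53.0, -73.0]
metal [-37.0, -34.0, 28.0, 29.0, -33.0] [-32.0, -19.0, -15.0, -24.0, -34.0]
orange [-1.0, -3.0, 25.0, 57.0, 60.0, 4.0] [6.0, 28.0, 35.0, 41.0, 20.0, 8.0]
```

```bash
python3 -m creep '[[[0,0.1,3.6,0,-0.3,0.3,1],[0,0.1,3.6,0,0,0,1],[0,0.1,3.6,0,0,0,1],[0,0.1,3.6,0,0,0,1],[0,0.1,3.6,0,0,0,1],[0,0.1,3.6,0,0,0,1],[0,0.1,3.6,0,0,0,1],[0,0.1,2.5,0,0,0,1],[0,0,0,0,0,0,1],[0,0,0,0,0,0,1]]]'
```

```text
time: 9.1
ee_pos: [0.5843, 0.1993, 0.253]
tcp_rot: [[-0.011, -0.988, 0.151], [0.011, 0.151, 0.988], [-1.0, 0.012, 0.009]]
wrist_force: [-0.2, -0.5, -1.6]
grip_width: 0.247
```

```bash
python3 -m creep '[[[0,0.3,1.5,-2.3,0.5,-0.7,1],[3,0,0,0,0,0,1],[3,0,0,0,0,0,1],[3,0,0,0,0,0,1],[2,0,0,0,0,0,1],[0,0,0,0,0,0,1]]]'
python3 - <<'E'
from h import *
cap("wrist","pics/w7.png");cap("scene","pics/sc7.png");crop("pics/sc7.png",260,180,480,370,3.5,"pics/sc7c.png")
E
```

```text
time: 9.6
ee_pos: [0.5855, 0.2108, 0.1419]
tcp_rot: [[0.007, -0.992, 0.126], [0.0, 0.126, 0.992], [-1.0, -0.007, 0.001]]
wrist_force: [-0.1, -0.3, -3.6]
grip_width: 0.245
```

View pics/w7.png

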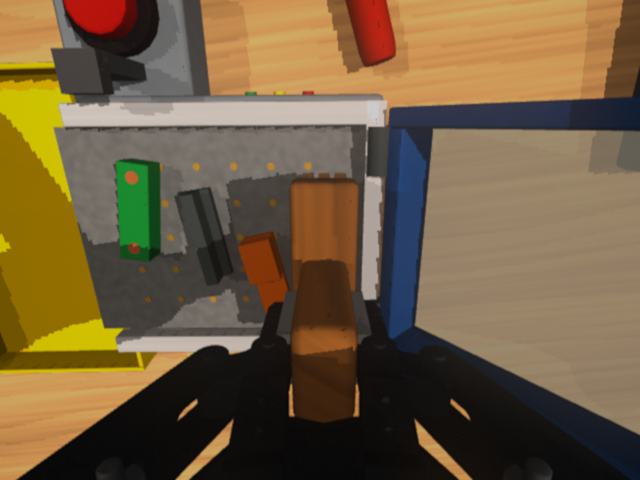

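View pics/sc7c.png

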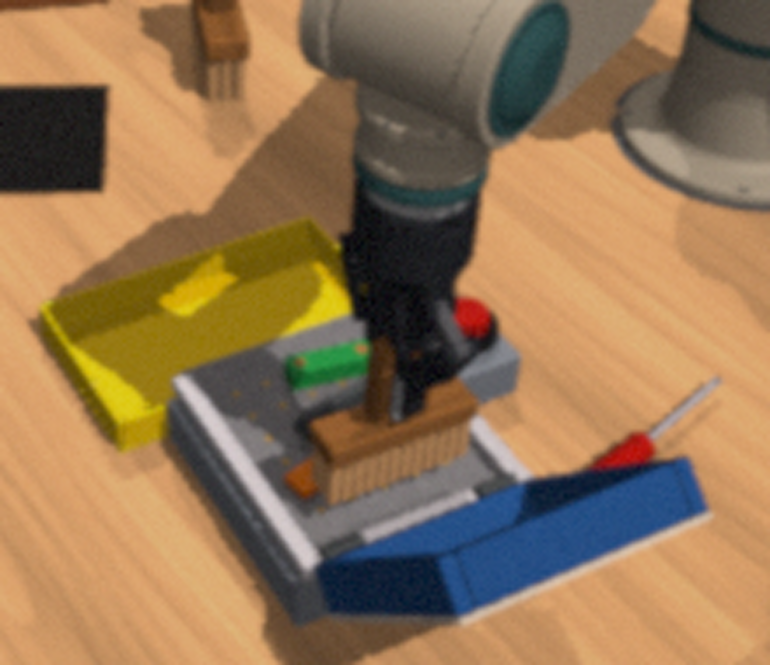

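```bash
python3 -m creep '[[[1.2,-0.2,0.1,0,0.4,0,1],[0.8,0,0,0,0,0,1],[0,0,0,0,0,0,1]]]'
```

```text
time: 9.95
ee_pos: [0.5927, 0.2117, 0.1314]
tcp_rot: [[0.021, -0.992, 0.128], [-0.003, 0.128, 0.992], [-1.0, -0.021, -0.0]]
wrist_force: [0.0, -0.2, -2.4]
grip_width: 0.247
```

```bash
python3 -m creep '[[[0,0.8,0,0,0,1.2,1],[0,0,0,0,0,0,1],[0,0,0,0,0,0,1]]]'
```

```text
time: 10.2
ee_pos: [0.5848, 0.213, 0.1331]
tcp_rot: [[0.001, -0.992, 0.129], [0.001, 0.129, 0.992], [-1.0, -0.001, 0.001]]
wrist_force: [0.4, 0.5, -2.0]
grip_width: 0.247
```

```bash
python3 -m creep '[[[0.6,0,0,-0.9,0,0,1],[0.6,0,0,0,0,0,1],[0.3,0,0,0,0,0,1],[0,0,0,0,0,0,1]]]'
```

```text
time: 10.53
ee_pos: [0.5852, 0.2134, 0.118]
tcp_rot: [[0.003, -0.994, 0.111], [0.001, 0.111, 0.994], [-1.0, -0.003, 0.002]]
wrist_force: [-0.2, -0.4, -1.4]
grip_width: 0.244
```

```bash
python3 -m creep '[[[0.25,0,0,0,0,0,1],[0,0,-0.8,0,0,0,1],[0,0,-0.8,0,0,0,1],[0,0,-0.8,0,0,0,1],[0,0,-0.8,0,0,0,1],[0,0,-0.8,0,0,0,1],[0,0,-0.8,0,0,0,1]]]'
python3 - <<'E'
from h import *
cap("wrist","pics/w8.png")
E
```

```text
time: 11.12
ee_pos: [0.5792, 0.1618, 0.1147]
tcp_rot: [[0.003, -0.994, 0.11], [0.002, 0.11, 0.994], [-1.0, -0.003, 0.002]]
wrist_force: [0.4, 0.3, -1.7]
grip_width: 0.248
```

View pics/w8.png

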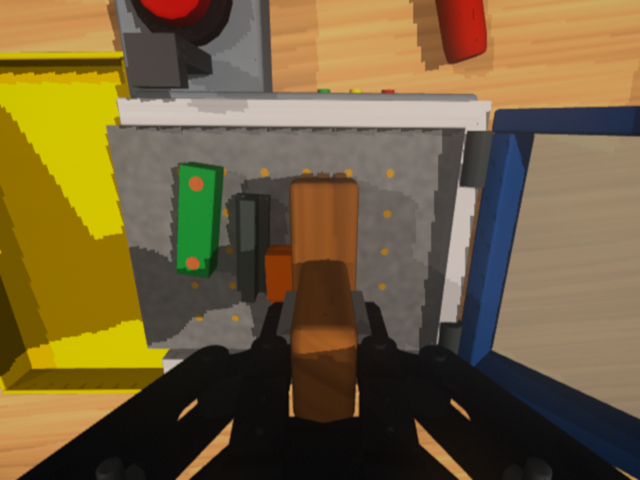

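```bash
python3 -m creep '[[[0,0,-0.8,0,0,0,1],[0,0,-0.8,0,0,0,1],[0,0,-0.8,0,0,0,1],[0,0,-0.8,0,0,0,1],[0,0,-0.8,0,0,0,1],[0,0,-0.8,0,0,0,1],[0,0,-0.8,0,0,0,1]]]'
python3 - <<'E'
from h import *
cap("wrist","pics/w9.png")
E
```

```text
time: 11.75
ee_pos: [0.5724, 0.0996, 0.1152]
tcp_rot: [[0.004, -0.994, 0.111], [0.002, 0.111, 0.994], [-1.0, -0.004, 0.002]]
wrist_force: [0.6, 0.8, -2.3]
grip_width: 0.245
```

View pics/w9.png

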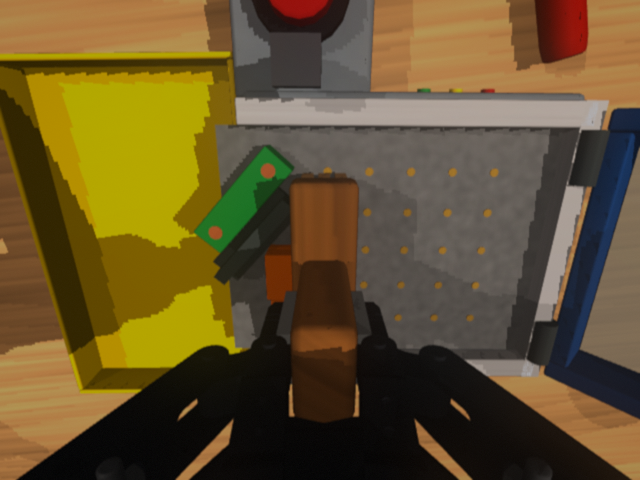

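```bash
python3 -m creep '[[[0,0.25,-0.5,0,0,0,1],[0,0.25,-0.5,0,0,0,1],[0,0.25,-0.6,0,0,0,1],[0,0.25,-0.6,0,0,0,1],[0,0,-0.8,0,0,0,1]]]'
python3 - <<'E'
from h import *
cap("wrist","pics/w10.png");cap("side","pics/s10.png");crop("pics/s10.png",200,130,360,280,4,"pics/s10c.png")
E
```

```text
time: 12.22
ee_pos: [0.5579, 0.0677, 0.1153]
tcp_rot: [[0.004, -0.994, 0.111], [0.002, 0.111, 0.994], [-1.0, -0.004, 0.002]]
wrist_force: [-0.6, 1.1, -2.1]
grip_width: 0.244
```

View pics/w10.png

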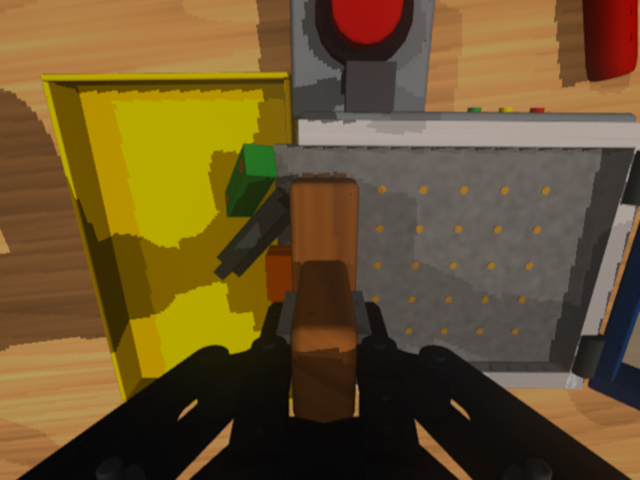

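View pics/s10c.png

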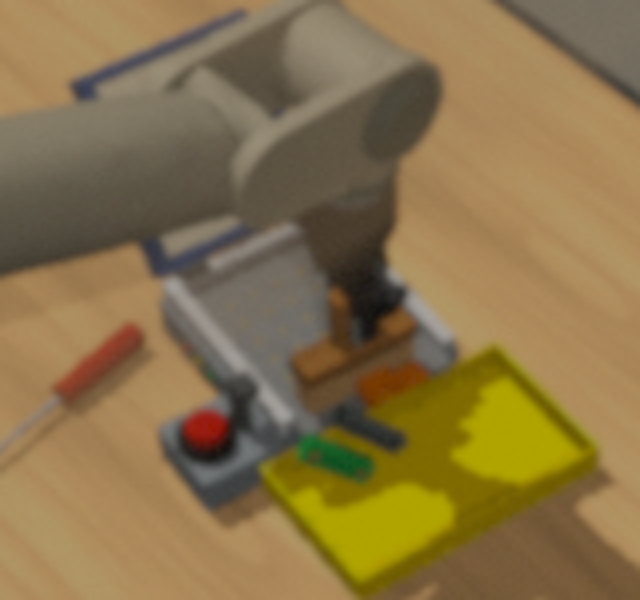

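```bash
python3 -m creep '[[[0,0,-0.8,0,0,0,1],[0,0,-0.8,0,0,0,1],[0,0,-0.8,0,0,0,1],[0,0,-0.8,0,0,0,1],[0,0,-0.8,0,0,0,1]]]'
python3 - <<'E'
from h import *
cap("wrist","pics/w11.png");cap("side","pics/s11.png");crop("pics/s11.png",200,130,360,280,4,"pics/s11c.png")
E
```

```text
time: 12.73
ee_pos: [0.5533, 0.024, 0.1152]
tcp_rot: [[0.004, -0.994, 0.111], [0.0, 0.111, 0.994], [-1.0, -0.004, 0.001]]
wrist_force: [-0.5, 0.7, -2.4]
grip_width: 0.247
```

View pics/w11.png

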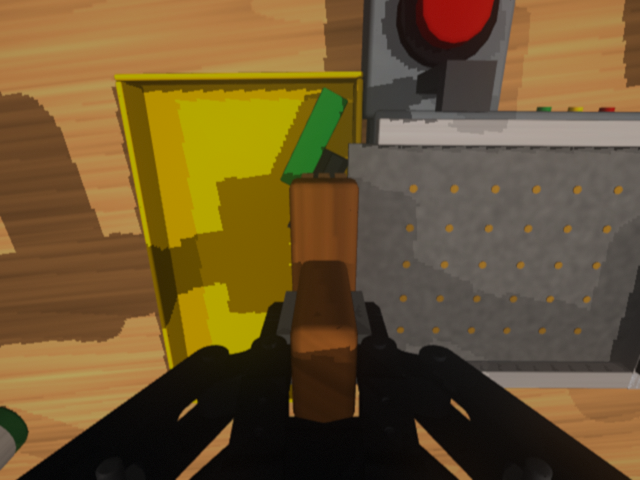

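View pics/s11c.png

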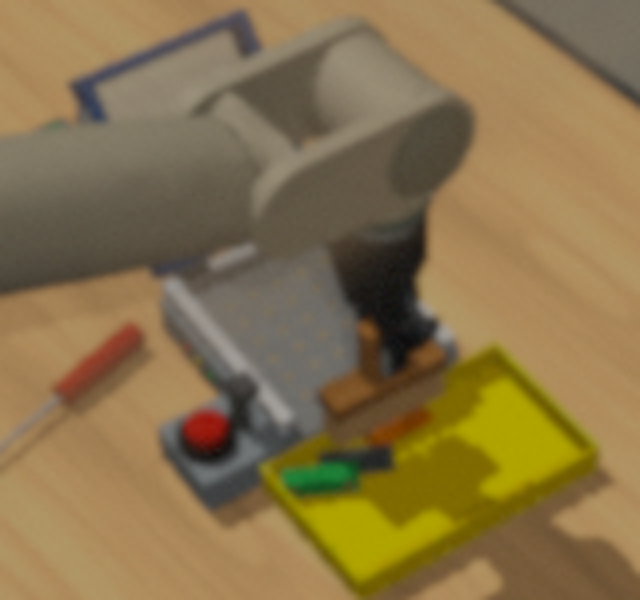

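```bash
python3 -m creep '[[[0,0,-0.8,0,0,0,1],[0,0,-0.8,0,0,0,1],[-1.5,0,-0.8,0,0,0,1],[-3,0,0,0,0,0,1],[-3.5,0,0,0,0,0,1],[-3.5,0,0,0,0,0,1],[-3.5,0,0,0,0,0,1],[0,0,-3.5,0,0,0,1],[0,0,-3.5,0,0,0,1],[0,0,-3.5,0,0,0,1]]]'
python3 - <<'E'
from h import *
cap("wrist","pics/w12.png");cap("side","pics/s12.png");crop("pics/s12.png",200,130,360,280,4,"pics/s12c.png");cap("scene","pics/sc12.png");crop("pics/sc12.png",230,200,450,370,3.5,"pics/sc12c.png");
E
```

```text
time: 13.67
ee_pos: [0.537, -0.1073, 0.2714]
tcp_rot: [[0.002, -0.995, 0.102], [0.0, 0.102, 0.995], [-1.0, -0.001, 0.001]]
wrist_force: [0.1, 0.5, -2.0]
grip_width: 0.246
```

View pics/w12.png

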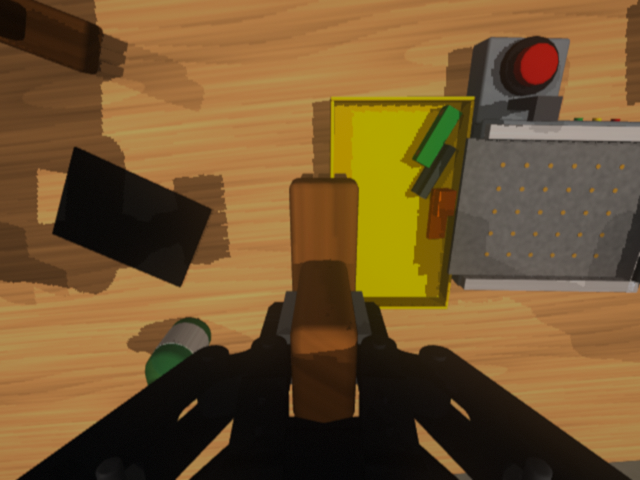

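View pics/s12c.png

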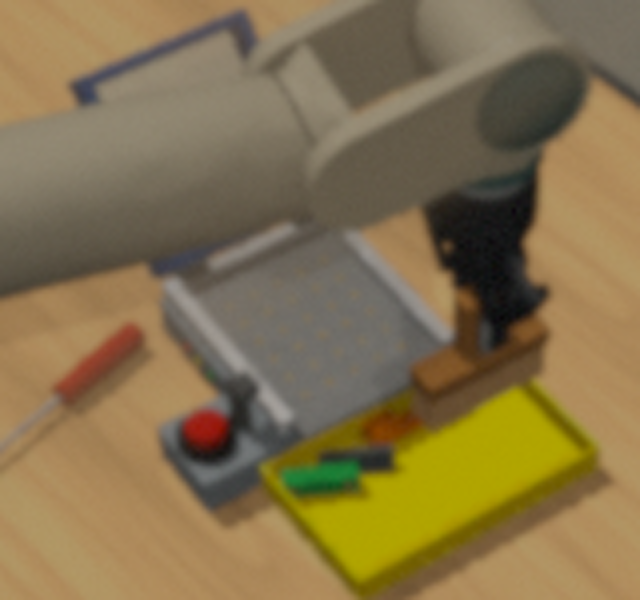

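View pics/sc12c.png

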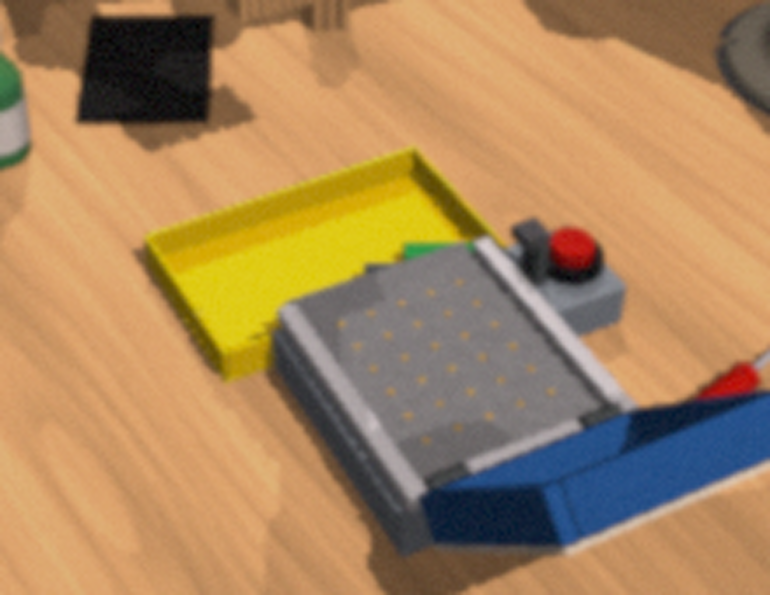

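```bash
python3 - <<'E'
from h import *
crop("pics/w12.png",320,85,490,315,2.6,"pics/w12c.png")
w=ld("pics/w12.npz")
T=[atz(w,*p,.032)[:2] for p in[(332,98),(473,98),(447,306)]]
ex=np.array([.9938,-.1115]);ey=np.array([.1115,.9938])
# use y from far edge
yo=(T[0]@ey); print("width",T[1]@ey-yo,"len",(T[2]-T[1])@ex)
for n,(u,v,z) in dict(g=(437,136,.018),m=(433,171,.015),o=(441,213,.02),o2=(453,200,.02)).items():
    p=atz(w,u,v,z)[:2];print(n,p@ey-yo-.075,(p-T[1])@ex-.125)
E
```

```text
width 0.14538996326117354 len 0.24272865912014807
g 0.042104713078026004 -0.08668785455515221
m 0.04295770872235809 -0.048011249687215346
o 0.056366874400285275 0.00032831104734948324
o2 0.06850200226297205 -0.015414846200981408
```

View pics/w12c.png

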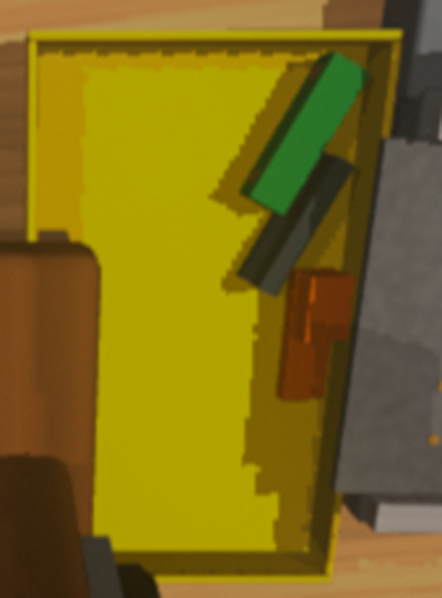

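Green, metal and orange lie in the tray (wrist 437,136; 433,171; 441,213), well inside its walls. Returning the brush.

```bash
python3 -m creep '[[[0,-0.5,-3.4,0,0,0,1],[0,-0.5,-3.4,0,0,0,1],[0,-0.5,-3.4,0,0,0,1],[0,-0.5,-3.4,0,0,0,1],[0,-0.5,-3.4,0,0,0,1],[0,-0.5,-3.4,0,0,0,1],[0,-0.5,-3.0,0,0,0,1],[1,0,0,6.5,0,0,1],[2,0,0,6.5,0,0,1],[2,0,0,6.5,0,0,1],[2,0,0,6.5,0,0,1],[0,0,0,0,0,0,1],[0,0,0,0,0,0,1]]]'
python3 - <<'E'
from h import *
w=cap("wrist","pics/w13.png")
E
```

```text
time: 14.9
ee_pos: [0.5493, -0.3478, 0.1912]
tcp_rot: [[-0.005, -0.844, 0.536], [0.009, 0.536, 0.844], [-1.0, 0.009, 0.005]]
wrist_force: [0.4, 0.4, -0.7]
grip_width: 0.248
```

View pics/w13.png

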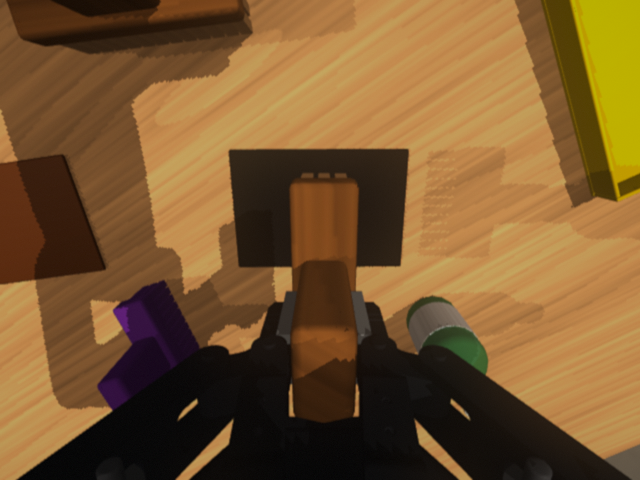

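```bash
python3 -m creep '[[[0,0,-0.3,0,0.3,-0.5,1],[3,0,0,0,0,0,1],[3,0,0,0,0,0,1],[2,0,0,0,0,0,1],[1.5,0,0,0,0,0,1],[0,0,0,0,0,0,1],[0,0,0,0,0,0,1]]]'
```

```text
time: 15.53
ee_pos: [0.5531, -0.3527, 0.1065]
tcp_rot: [[0.017, -0.854, 0.519], [-0.015, 0.519, 0.855], [-1.0, -0.022, -0.004]]
wrist_force: [0.6, 0.5, -1.6]
grip_width: 0.247
```

```bash
python3 -m creep '[[[0,0.5,0,0,-0.2,1.3,1],[0,0,0,0,0,0,1],[1,0,0,0,0,0,1],[1,0,0,0,0,0,1],[0.6,0,0,0,0,0,1],[0,0,0,0,0,0,1],[0,0,0,0,0,0,1]]]'
```

```text
time: 16.12
ee_pos: [0.5511, -0.3518, 0.0859]
tcp_rot: [[0.007, -0.856, 0.517], [-0.006, 0.517, 0.856], [-1.0, -0.009, -0.001]]
wrist_force: [0.8, 0.4, -2.2]
grip_width: 0.246
```

```bash
python3 -m creep '[[[0.5,0.2,0,0,0,0.6,1],[0.5,0,0,0,0,0,1],[0.5,0,0,0,0,0,1],[0,0,0,0,0,0,1],[0,0,0,0,0,0,1]]]'
```

```text
time: 16.53
ee_pos: [0.5491, -0.3506, 0.0688]
tcp_rot: [[-0.003, -0.856, 0.517], [0.001, 0.517, 0.856], [-1.0, 0.003, -0.001]]
wrist_force: [0.4, 0.7, -1.2]
grip_width: 0.25
```

```bash
python3 -m creep '[[[0.15,0,0,0,0,-0.1,1],[0.1,0,0,0,0,0,1],[0,0,0,0,0,0,1]]]'
```

```text
time: 16.78
ee_pos: [0.5493, -0.3507, 0.0673]
tcp_rot: [[-0.001, -0.856, 0.517], [-0.001, 0.517, 0.856], [-1.0, 0.0, -0.001]]
wrist_force: [-0.5, -0.2, -2.4]
grip_width: 0.253
```

```bash
python3 -m creep '[[[0.15,0,0,0,0,0,1],[0.1,0,0,0,0,0,1],[0,0,0,0,0,0,1]]]'
```

```text
time: 17.03
ee_pos: [0.5499, -0.3512, 0.0671]
tcp_rot: [[0.001, -0.856, 0.517], [-0.002, 0.517, 0.856], [-1.0, -0.002, -0.001]]
wrist_force: [0.4, -0.8, -2.1]
grip_width: 0.247
```

```bash
python3 -m creep '[[[0.3,0,0,0,0,0,1],[0.2,0,0,0,0,0,1],[0,0,0,0,0,0,1]]]'
python3 - <<'E'
from h import *
cap("side","pics/s14.png");crop("pics/s14.png",320,220,440,330,5,"pics/s14c.png")
E
```

```text
time: 17.28
ee_pos: [0.5505, -0.3516, 0.0674]
tcp_rot: [[0.004, -0.856, 0.517], [-0.004, 0.517, 0.856], [-1.0, -0.005, -0.002]]
wrist_force: [0.4, 0.1, -2.6]
grip_width: 0.244
```

View pics/s14c.png

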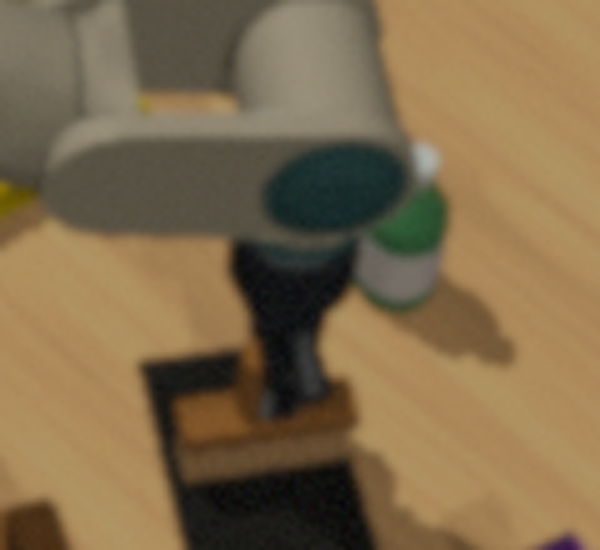

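```bash
python3 -m creep '[[[0.4,0,0,0,0,0.2,1],[0.4,0,0,0,0,0,1]]]'
```

```text
time: 17.5
ee_pos: [0.5512, -0.3521, 0.0669]
tcp_rot: [[0.003, -0.856, 0.516], [-0.004, 0.516, 0.856], [-1.0, -0.005, -0.002]]
wrist_force: [-14.9, 9.8, 26.9]
grip_width: 0.249
```

```bash
python3 -m creep '[[[0,0,0,0,0,0,1],[0,0,0,0,0,0,1],[0,0,0,0,0,0,0.3],[0,0,0,0,0,0,0],[0,0,0,0,0,0,-0.5],[0,0,0,0,0,0,-1],[0,0,0,0,0,0,-1],[0,0,0,0,0,0,-1],[0,0,0,0,0,0,-1]]]'
python3 - <<'E'
from h import *
cap("wrist","pics/w15.png");cap("scene","pics/sc15.png");crop("pics/sc15.png",200,140,360,260,5,"pics/sc15c.png")
E
```

```text
time: 18.25
ee_pos: [0.5516, -0.3524, 0.0653]
tcp_rot: [[0.003, -0.856, 0.516], [-0.005, 0.516, 0.856], [-1.0, -0.005, -0.002]]
wrist_force: [0.1, 0.7, -0.0]
grip_width: 1.004
```

View pics/w15.png

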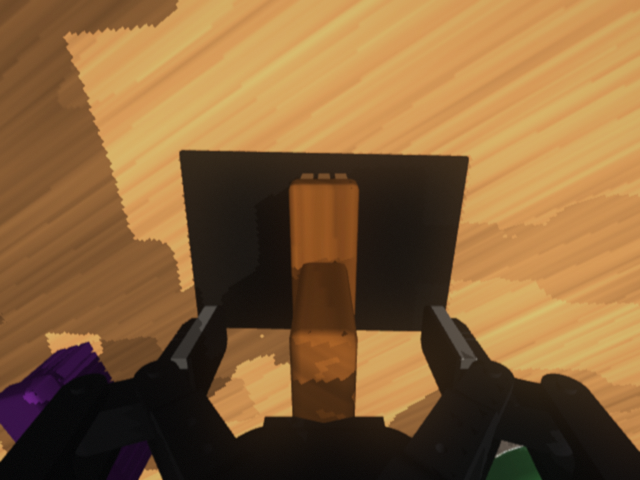

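View pics/sc15c.png

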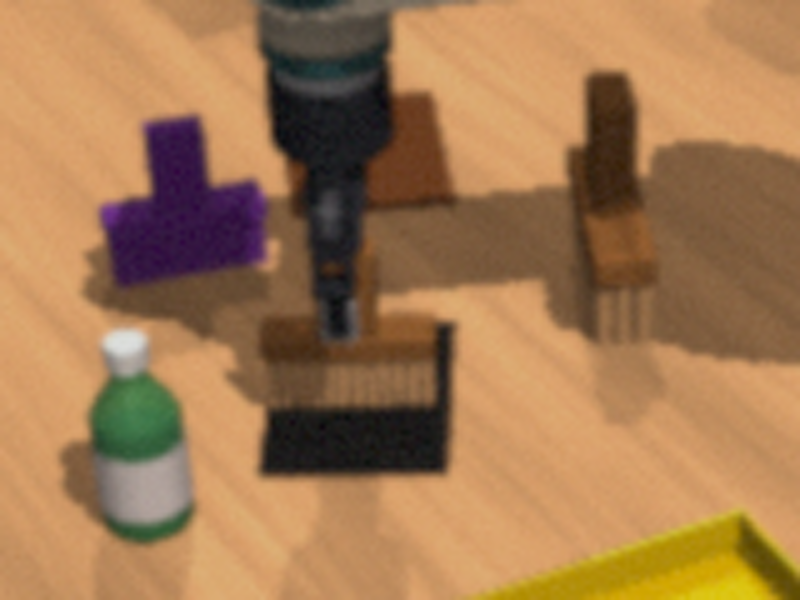

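```bash
python3 -m creep '[[[-1,0,0,0,0,0,-1],[-2,0,0,0,0,0,-1],[-3,0,0,0,0,0,-1],[-4,0,0,0,0,0,-1],[-4,0,0,0,0,0,-1],[-3,0,0,0,0,0,-1],[0,3.5,0,0,0,0,-1],[0,3.5,0,0,0,0,-1],[0,3.5,0,0,0,0,-1],[0,0,0,0,0,0,-1],[0,0,0,0,0,0,-1],[0,0,0,0,0,0,-1]]]'
python3 - <<'E'
from h import *
w=cap("wrist","pics/w16.png");cap("scene","pics/sc16.png");cap("side","pics/s16.png")
crop("pics/w16.png",220,200,480,420,2.8,"pics/w16c.png")
E
```

```text
time: 19.35
ee_pos: [0.4585, -0.2958, 0.2496]
tcp_rot: [[0.007, -0.856, 0.517], [-0.007, 0.516, 0.856], [-1.0, -0.01, -0.003]]
wrist_force: [0.8, -0.5, 0.5]
grip_width: 1.004
```

View pics/w16.png

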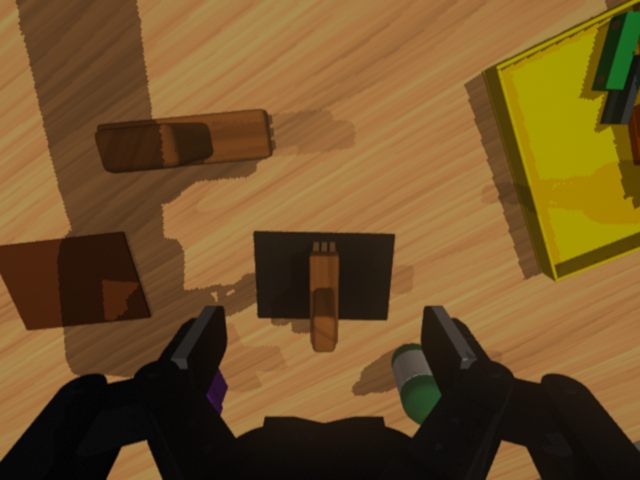

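View pics/sc16.png

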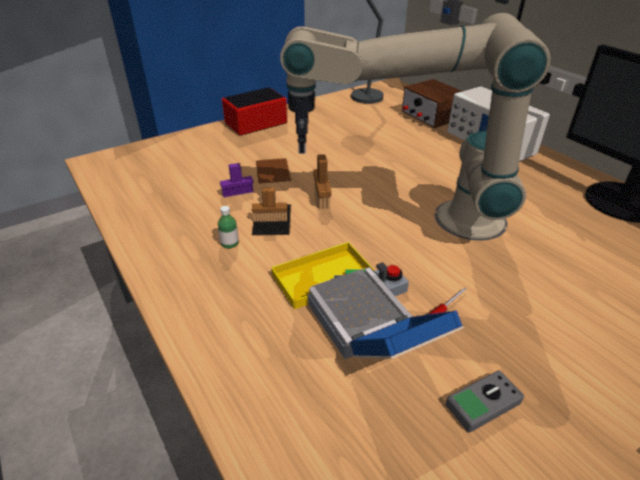

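View pics/s16.png

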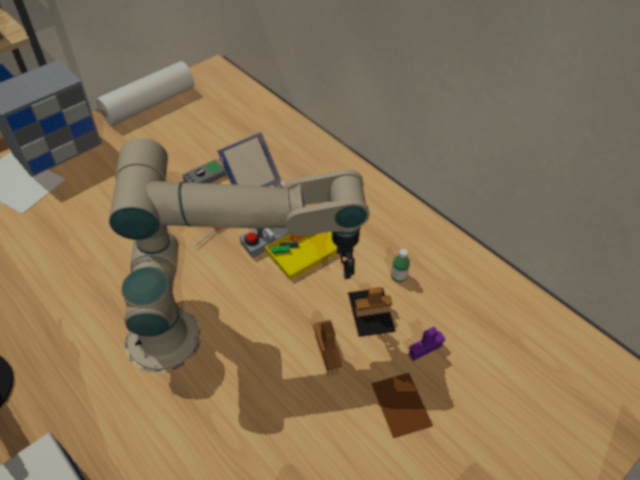

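```bash
python3 - <<'E'
from h import *
w=ld("pics/w16.npz")
M=np.mean([atz(w,*p,.004) for p in[(255,232),(394,235),(387,320),(257,318)]],0)
H=np.mean([atz(w,*p,.118) for p in[(314,318),(338,318),(335,350),(313,350)]],0)
print(M,H,"off",np.linalg.norm(M[:2]-H[:2]))
Q=[atz(w,*p,.057) for p in[(311,253),(338,253)]];print(np.mean(Q,0))
E
```

```text
[ 0.54576669 -0.34976276  0.004     ] [ 0.5490822  -0.34952586  0.118     ] off 0.0033239618766971093
[ 0.49967411 -0.32027661  0.057     ]
```

The brush stands 3 mm from the mat's middle, with handle top and head end agreeing on upright. The arm is clear.

```bash
python3 -c "
from bench import env
print(env.hand_in())"
```

```text
the job is handed in; nothing more can be done
None
```

The job is done and handed in at about 19.5 s of the 62 s allowed; `hand_in` reports no verdict.

**What I did:** I pressed the red button with the closed gripper, and the lid sprang open. I took the smaller brown brush from the black mat and pushed all three offcuts over the lip into the tray in one sweep. Then I stood the brush back on its mat, opened the gripper and backed away.

**Last checks:**
- **Offcuts:** The bed is empty and all three lie in the tray. I measured their positions right after the sweep; the orange one landed on its side near the wall by the jig. Its middle is about 56 mm from the tray's centre line, against a limit of 72 mm.
- **Brush:** It stands upright about 3 mm from the mat's centre, released, with the arm clear of it.
- **Lid and bystanders:** The lid looks fully open. The bottle looks unmoved, and I saw no sign that the meter or screwdriver moved. I judged all of these by eye in the pictures.

**Not as planned:**
- I had to regrip the brush once, because the first grip was too high on the handle.
- Pressing the button peaked at about 44 N and setting the brush down at about 27 N on the wrist sensor. The first is above the 40 N limit for the arm or gripper body pressing on something, though it came through the fingertips. The wrist limit is 120 N.

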